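# Jam jars out of the cooler before load shedding

## Task

The power is about to go: first turn the cooler's thermostat fully anticlockwise to off, then slide its clear lid fully open and bring out every jam jar, standing them upright well onto the orange lazy Susan. Each jar stands behind a canister: lift that canister out of the way first (the bamboo coaster is free to park it on) and stand it back at the front of its own lane once its jar is out. When all the jars are on the lazy Susan, slide the lid fully shut, and leave the other things on the counter alone.

Things in the scene. Friction and masses are not known exactly. Their poses are not given: they have to be found in the camera images.
- cooler: white cooler box, fixed for the run, 490 long (x) 310 wide (y). Origin on the counter under the middle of its front face; x to its back, y left. Front 245: open-topped compartment, walls 12 thick 130 high, floor z=12, stepping up to z=62 behind x=170. Dividers 4 thick, at y=+-41 and +-123, make 3 lanes 78 wide; they are low (top z=78) up to x=100, then high (z=120) to x=170. Back 245: closed housing 130 high. On the -y side a pod, 95 high, with the knob
- lane_a (a point): where canister a's underside centre belongs: on the floor of lane a (cooler x=67, y=+82, z=12). Its jar, if present, stands right behind at about x=136, gap about 8 mm: no finger fits between them, nor beside a jar (10 mm to each high divider); behind the jar there is room above the step
- lane_b (a point): the same for canister b and the middle lane b (cooler x=67, y=0, z=12)
- lane_c (a point): the same for canister c and the right lane c (cooler x=67, y=-82, z=12)
- lid (a joint): clear flat sliding lid (underside 132, top 138 above the counter) over the compartment, in m: 0 = fully shut, 0.235 = fully open, slid straight back along the cooler's +x over the housing; about 2 N of friction, stays where it is left
- lid_grip (a point): centre of the lid's blue upright handle bar, which moves with the lid: 14 thick (cooler x), 60 long (y), 26 high, standing on the lid's front edge; this point is 13 below the bar's top, 13 above the lid, and lies at cooler x=18 + lid travel, y=0
- thermostat (a joint): thermostat knob, rad: 0 = fully anticlockwise seen from above = off, its end stop; grows clockwise, up to 2.4; light friction (0.04 N m), stays where left
- thermostat_grip (a point): on the vertical axis of the thermostat knob (at cooler x=90, y=-200) at the height to grip it: black, its raised grip bar points along the cooler's x when at 0 and turns with the knob; the bar is 14 wide, 46 long, 32 high, and this point is 7 below its top
- susan_top (a point): middle of the top face of the orange plastic lazy Susan (210 across, top 23 above the counter, flat; turns freely on its axis with slight friction, does not shift)
- coaster: round bamboo coaster, 140 across, 8 thick, fixed, free of things; origin at the centre of its underside
- mug_rim (a point): bystander: centre of the mouth of a white mug, 80 across, 90 high
- tongs: bystander: stainless tongs lying flat, 240 long along x; origin at the middle of the underside
- shaker: bystander: glass shaker with steel cap, 48 across, 85 high; origin at the centre of its underside
- can_a_mid (a point): canister of lane a: white, 60 across, with green lid (62 across), 114 high in all, about 0.3 kg, bottom-heavy; point at its centre, 57 above its underside. On the lid stands a green grip block 44 (own x) by 20 (own y), 34 high, taking up the top 34 mm; own z up; own x along the cooler's x, within 0.1 rad, at the start
- jar_a_mid (a point): jam jar of lane a (None if absent): glass with dark red jam, straight round, 58 across, 112 high including the 20 mm red screw lid of the same width, about 0.3 kg; point at its centre, 56 above its underside; own z up
- can_b_mid (a point): canister of lane b: white, 60 across, with yellow lid (62 across), 114 high in all, about 0.3 kg, bottom-heavy; point at its centre, 57 above its underside. On the lid stands a yellow grip block 44 (own x) by 20 (own y), 34 high, taking up the top 34 mm; own z up; own x along the cooler's x, within 0.1 rad, at the start
- jar_b_mid (a point): jam jar of lane b (None if absent): glass with dark red jam, straight round, 58 across, 112 high including the 20 mm red screw lid of the same width, about 0.3 kg; point at its centre, 56 above its underside; own z up
- can_c_mid (a point): canister of lane c: white, 60 across, with blue lid (62 across), 114 high in all, about 0.3 kg, bottom-heavy; point at its centre, 57 above its underside. On the lid stands a blue grip block 44 (own x) by 20 (own y), 34 high, taking up the top 34 mm; own z up; own x along the cooler's x, within 0.1 rad, at the start
- jar_c_mid (a point): jam jar of lane c (None if absent): glass with dark red jam, straight round, 58 across, 112 high including the 20 mm red screw lid of the same width, about 0.3 kg; point at its centre, 56 above its underside; own z up

How it is judged:
On the way, in this order (a step that is already met when the one before it is completed fails the run):
1. the thermostat is turned fully anticlockwise (off) (value of joint thermostat below 0.08 rad), for 0.2 s.
2. the lid is slid fully open (value of joint lid above 0.215 m), for 0.2 s.
3. every jam jar present stands on the lazy Susan (horizontal distance between each of jar_a_mid, jar_b_mid, jar_c_mid and susan_top below 0.085 m and height (world z) of jar_a_mid between 0.069 and 0.087 m and angle between each of jar_a_mid, jar_b_mid, jar_c_mid's own z axis and vertical below 0.12 rad and height (world z) of jar_b_mid between 0.069 and 0.087 m and height (world z) of jar_c_mid between 0.069 and 0.087 m), for 0.2 s.
At the end, for the whole second after the job is handed in: thermostat within 0.08 rad of off; lid within 10 mm of shut; every jar upright (0.12 rad) on the lazy Susan, within 85 mm of its middle; all three canisters upright on the cooler floor, 35 to 115 mm behind its front face, within 20 mm of the middle of their own lanes (all of step 3 and value of joint thermostat below 0.08 rad and value of joint lid below 0.01 m and x of can_a_mid in the frame of cooler between 0.035 and 0.115 m and y of can_a_mid in the frame of cooler between 0.062 and 0.102 m and z of can_a_mid in the frame of cooler between 0.06 and 0.078 m and angle between each of can_a_mid, can_b_mid, can_c_mid's own z axis and vertical below 0.12 rad and x of can_b_mid in the frame of cooler between 0.035 and 0.115 m and y of can_b_mid in the frame of cooler between -0.02 and 0.02 m and z of can_b_mid in the frame of cooler between 0.06 and 0.078 m and x of can_c_mid in the frame of cooler between 0.035 and 0.115 m and y of can_c_mid in the frame of cooler between -0.102 and -0.062 m and z of can_c_mid in the frame of cooler between 0.06 and 0.078 m); the robot touches nothing.
It fails at once if jar a lifted up in its lane while canister a still stands in front of it (x of jar_a_mid in the frame of cooler between 0.03 and 0.24 m and y of jar_a_mid in the frame of cooler between 0.022 and 0.142 m and z of jar_a_mid in the frame of cooler above 0.115 m and horizontal distance between jar_a_mid and can_a_mid below 0.1 m).
It fails at once if jar b lifted up in its lane while canister b still stands in front of it (x of jar_b_mid in the frame of cooler between 0.03 and 0.24 m and y of jar_b_mid in the frame of cooler between -0.06 and 0.06 m and z of jar_b_mid in the frame of cooler above 0.115 m and horizontal distance between jar_b_mid and can_b_mid below 0.1 m).
It fails at once if jar c lifted up in its lane while canister c still stands in front of it (x of jar_c_mid in the frame of cooler between 0.03 and 0.24 m and y of jar_c_mid in the frame of cooler between -0.142 and -0.022 m and z of jar_c_mid in the frame of cooler above 0.115 m and horizontal distance between jar_c_mid and can_c_mid below 0.1 m).
It fails at once if the mug, tongs or shaker is disturbed (moved more than 3 cm) (distance of any of mug_rim, tongs, shaker from where it was at the start of the episode above 0.03 m).
Of jar_a, jar_b, jar_c only 1 to 2 are there at a start; the rules pass over those that are not, and their reading is None.
At some moment in a run one of can_a, can_b, can_c may be knocked a few centimetres aside while the robot is not near it.
It also fails if it takes over 210 s, if anything falls off the work surface, if the arm or the gripper's body presses on something with over 40 N, if the wrist force passes 120 N, or if a joint passes its speed limit or range.

## Robot

A 7-joint arm with a two-finger parallel gripper is mounted at the origin on the work surface. World frame = base frame: x ahead of the robot, y to its left, z up, the work surface at z = 0. Lengths are in m, angles in rad, forces in N, time in s.
With the tool pointing down it reaches from about 0.4 to 0.85 m from the base axis. Payload 4.4 kg.
Tool frame: the origin (TCP) lies on the centre line of the jaws, within the pads' length; the fingertips stand 11 mm ahead of it and the grasp point (between the pads) lies 8 mm behind it; z points along the fingers, x is the direction in which the jaws open and shut, and the axes are right-handed (so a half turn about z gives the same grasp; the last joint's range is limited). The gripper opens to 94 mm and grips with 3 to 60 N. Pads are 16 mm wide; open, the fingers measure 119 mm over their backs; the gripper's body (75 mm by 177 mm) begins 78 mm behind the grasp point.
Start: joints at [-1.329, 0.628, 0.038, 1.517, -0.027, 0.996, -0.02], TCP at [0.197, 0.619, 0.216] pointing down, gripper open.
Joint ranges: [-3.06, 3.06], [-0.37, 2.12], [-1.25, 1.32], [0.18, 2.47], [-1.1, 4.24], [0.23, 1.98], [-2.94, 2.94]. Speed limits (rad/s): [2.57, 2.57, 3.14, 3.14, 3.14, 3.14, 3.14].

## Interface

Orientations are given as a rotation vector (axis times angle).
In Python, from bench import ctrl gives the robot as it stands.
- The arm moves only by the shell command python3 -m jog 'ROWS' [FORCE]. ROWS is JSON, a list of rows, each a list of 7 numbers: the opening, from 0 (shut) to 1 (fully open), then the shift along the tool's x, y, z in units of 60 mm (1.0 is 60 mm), then the turn, a rotation vector about the tool's x, y, z in units of 6 degrees (1.0 is 6 degrees). A call has exactly 8 rows; each row shifts and turns the pose as measured when the row begins, along the tool's axes as they then stand; what a row does not reach is not made up. A row lasts 1/8 s, in which the tool goes at most 62.5 mm and 10.7 degrees, less where a joint would pass 70% of its speed; a pose out of reach is approached as far as the arm can. A call is refused whole if a number of a shift passes 1 or a number of a turn 1, either way. A call with a gripper value outside its range is refused whole. The fingers move at their own pace and stop on an object; FORCE is the grip in N (left out, the last holds). Time passes only in rows, so rows that do not move let the fingers close, or fill a call up. It gives the time, the measured TCP pose, the force and the opening at its end, in the units of the state.
- ctrl.read_state(): the state, without advancing time (a new reading comes with each control period).
- ctrl.get_image(name): name is "scene" or "top" or "wrist"; returns a dict with "pixels" (400x640x3 uint8, red, green, blue), "intrinsics" (3x3 intrinsics, pixels), "dist" ([k1, k2, p1, p2, k3] as OpenCV has them; the pictures are not rectified), "eye" and "attitude" of the camera in the world; the wrist camera has in their place "hand_eye" (4x4, takes a point from camera to tool coordinates, whose origin is the TCP and whose axes are the tool frame's). Camera axes: x right, y up, looking along -z (the intrinsics and any distortion apply to the point x, -y, -z); pixel columns grow to the right and rows downward; lengths in m; the calibration is good to about 2 mm. A picture is of the moment at which its call begins: read the wrist's pose just before it. There is no depth.
- ctrl.job_done(): hands the job in, once; it reports no verdict.
The state is a dict: "time_s": time; "joint_positions": joint angles; "qd": joint speeds; "joint_efforts": joint torques, N m; "ee_pos": TCP position; "ee_rot": TCP orientation; "wrist_force": force on the tool from outside, world axes, zero at the start; "torque": the same for the moment, N m; "opening": opening from 0.0 (shut) to 1.0 (fully open).
Only numpy, scipy, OpenCV 4.12 (cv2) and the standard library are available. Lean on these libraries where they do the work, as an engineer would, in place of code of your own. Each camera call takes 0.05 s, during which the arm holds its last target. There are 200 camera calls.

## Working session

There is one attempt and no reset: what is moved stays moved. The work goes in short steps, Python scripts to look and compute and a shell command to move; the robot and the scene stay as the last step left them, time stands still between calls to the robot, and variables do not carry over. Pictures are saved under pics/ and viewed, about 12 in all and at most 16, crops included, and the job is handed in when it is done.

```bash
ls; mkdir -p pics; cat > h.py <<'E'
import numpy as np, cv2
from scipy.spatial.transform import Rotation as R
from bench import ctrl
def cam(name):
    s=ctrl.read_state(); d=ctrl.get_image(name)
    K=np.array(d["intrinsics"]);D=np.array(d["dist"],float)
    if name=="wrist":
        T=np.eye(4);T[:3,:3]=R.from_rotvec(s["ee_rot"]).as_matrix();T[:3,3]=s["ee_pos"]
        M=T@np.array(d["hand_eye"]);A=M[:3,:3];e=M[:3,3]
    else:
        e=np.array(d["eye"]);a=np.array(d["attitude"],float)
        A=a if a.shape==(3,3) else (R.from_rotvec(a).as_matrix() if a.size==3 else R.from_quat(a).as_matrix())
    return dict(im=np.ascontiguousarray(d["pixels"]),K=K,D=D,A=A,e=e)
def ray(c,uv):
    p=cv2.undistortPoints(np.array(uv,float).reshape(-1,1,2),c["K"],c["D"]).reshape(-1,2)
    return np.c_[p[:,0],-p[:,1],-np.ones(len(p))]@c["A"].T
def onz(c,uv,z):
    r=ray(c,uv); return c["e"]+r*((z-c["e"][2])/r[:,2])[:,None]
def proj(c,P):
    q=(np.atleast_2d(P)-c["e"])@c["A"]; q=q*[1,-1,-1]
    return cv2.projectPoints(q,np.zeros(3),np.zeros(3),c["K"],c["D"])[0].reshape(-1,2)
def save(c,n): cv2.imwrite("pics/"+n,c["im"][:,:,::-1])
E
python3 - <<'E'
from h import *
d=ctrl.get_image("top");print(d["eye"],d["attitude"],d["intrinsics"],d["dist"])
for n in("top","scene"):
    c=cam(n);save(c,n+"0.png");print(c["e"])
s=ctrl.read_state();print(s)
E
```

```text
pics
[ 0.26962568 -0.01906434  1.37774222] [ 0.15312506 -0.12739778 -1.56855668] [[385.77382555   0.         313.72794051]
 [  0.         385.77382555 198.94803926]
 [  0.           0.           1.        ]] [0.03079594 0.         0.         0.         0.        ]
[ 0.26962568 -0.01906434  1.37774222]
[1.18292511 0.26314146 1.232931  ]
{'time_s': 0.15, 'joint_positions': array([-1.32879564,  0.62907525,  0.03847476,  1.51810258, -0.02699183,
        0.99634519, -0.02001868]), 'qd': array([-1.04973132e-03, -3.02844106e-03,  5.81097669e-04, -1.58409017e-03,
       -7.08099902e-05,  1.74606594e-03,  5.17369317e-04]), 'joint_efforts': array([ 2.20160749e-03, -5.50090313e+01,  1.14534058e+00, -1.86816627e+01,
       -5.20977366e-02,  2.10085331e-02,  1.15618300e-04]), 'ee_pos': array([0.19676429, 0.61899325, 0.21581515]), 'ee_rot': array([ 2.53506098e+00,  1.85410466e+00, -1.76586069e-03]), 'wrist_force': array([0.11356778, 0.86403423, 0.44433097]), 'torque': array([ 0.00072559, -0.01675137, -0.0251671 ]), 'opening': 1.005014386585092}
```

View pics/top0.png

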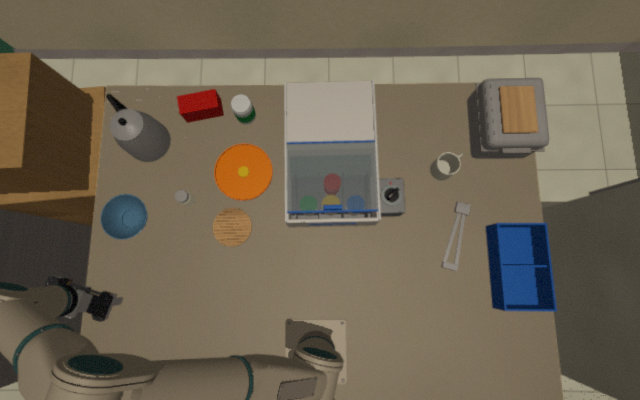

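View pics/scene0.png

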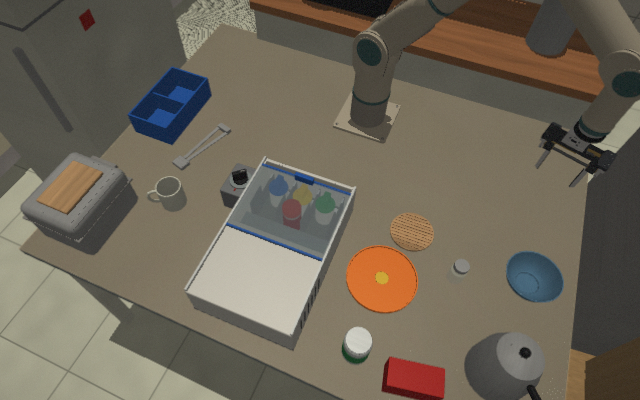

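The top view shows the cooler at about (286–380, 82–222), with the blue handle at (332,208). The canister lids are green (308,204), yellow (331,201) and blue (355,203), and a single red jar lid is at (332,183) in lane b. The knob is at (392,195), the Susan at (243,172), the coaster at (232,227), the shaker at (181,197), the mug at (447,165) and the tongs at (457,237).

```bash
python3 - <<'E'
from h import *
c=cam("top");im=c["im"]
cr=np.hstack([cv2.resize(im[75:235,275:415],None,fx=3.6,fy=3.6,interpolation=cv2.INTER_CUBIC)]);cv2.imwrite("pics/crop1.png",cr[:,:,::-1])
hsv=cv2.cvtColor(im,cv2.COLOR_RGB2HSV)
def blob(lo,hi,z,n,box=None):
    m=cv2.inRange(hsv,lo,hi)
    if box: 
        k=np.zeros_like(m);k[box[1]:box[3],box[0]:box[2]]=1;m=m*k
    cs=max(cv2.findContours(m,0,1)[0],key=cv2.contourArea);M=cv2.moments(cs)
    uv=[M["m10"]/M["m00"],M["m01"]/M["m00"]];print(n,uv,cv2.contourArea(cs),onz(c,uv,z)[0], cv2.minAreaRect(cs))
blob((5,180,120),(20,255,255),.023,"susan")
blob((8,60,100),(20,160,255),.008,"coaster",(205,200,260,255))
blob((100,150,60),(125,255,255),.158,"handle",(310,200,350,216))
for n,u,z in[("cornersBL",(285,82),.13),("BR",(374,82),.13),("FL",(286,222),.13),("FR",(379,221),.13),("knob",(392,195),.12),("jarlid",(332,183),.124),("canA",(308,204),.1),("canB",(331,201),.126),("shaker",(181,197),.085),("mug",(447,165),.09),("kettle",(147,135),.1),("jargreen",(242,105),.1)]: print(n,onz(c,u,z)[0].round(3))
E
```

```text
susan [242.86295029180923, 171.4903736499631] 2484.5 [0.61625733 0.25971822 0.023     ] ((242.5, 171.5), (55.0, 57.0), 90.0)
coaster [231.97880142087772, 226.99472900194797] 2909.0 [0.41632045 0.29519897 0.008     ] ((232.0, 227.0), (54.0, 54.0), 90.0)
handle [332.32567049808426, 208.51915708812257] 87.0 [ 0.45851196 -0.05855276  0.158     ] ((331.40765380859375, 208.4140167236328), (6.210325717926025, 28.98151969909668), 87.95458984375)
cornersBL [0.908 0.101 0.13 ]
BR [ 0.905 -0.207  0.13 ]
FL [0.419 0.092 0.13 ]
FR [ 0.421 -0.21   0.13 ]
knob [ 0.509 -0.257  0.12 ]
jarlid [ 0.55  -0.059  0.124]
canA [0.483 0.021 0.1  ]
canB [ 0.489 -0.055  0.126]
shaker [0.512 0.456 0.085]
mug [ 0.618 -0.453  0.09 ]
kettle [0.728 0.581 0.1  ]
jargreen [0.837 0.254 0.1  ]
```

View pics/crop1.png

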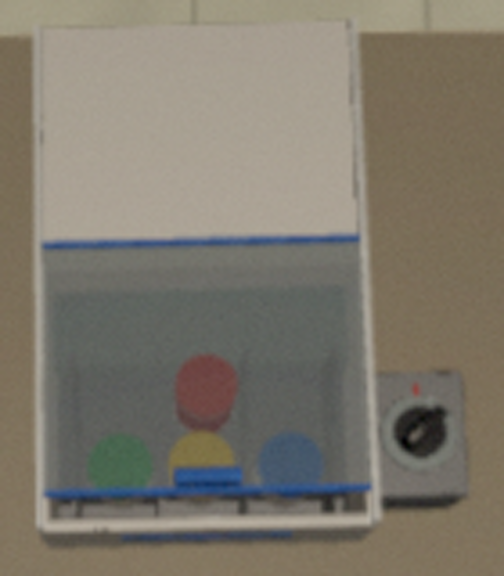

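```bash
cat >> h.py <<'E'
def to(x,y,z,az=None):
    "shift in tool units (60mm) and z-turn in 6deg units toward world target; az=azimuth of tool x, deg"
    s=ctrl.read_state();T=R.from_rotvec(s["ee_rot"]);M=T.as_matrix()
    d=M.T@(np.array([x,y,z])-s["ee_pos"])/.06
    a=np.degrees(np.arctan2(M[1,0],M[0,0]))
    # turn that makes the tool point down with azimuth az
    az=a if az is None else az
    G=np.c_[[np.cos(np.radians(az)),np.sin(np.radians(az)),0],[np.sin(np.radians(az)),-np.cos(np.radians(az)),0],[0,0,-1]]
    w=R.from_matrix(M.T@G).as_rotvec(degrees=True)/6
    print("t",round(s["time_s"],2),"pos",s["ee_pos"].round(4),"az",a.round(1),"open",round(s["opening"],3),"F",np.round(s["wrist_force"],1),"q",s["joint_positions"].round(2));print("shift",d.round(3),"turn",w.round(2))
E
python3 -m jog '[[1,0,0.6,-0.8,0,0,0],[1,0,0.6,-0.8,0,0,0],[1,0,1,0,0,0,0.5],[1,0,1,0,0,0,1],[1,0,1,0,0,0,1],[1,-0.5,0.8,0,0,0,1],[1,-0.7,0.7,0,0,0,1],[1,-0.7,0.7,0,0,0,1]]' 20
python3 -c "
from h import *
to(.50,-.20,.33,35)"
```

```text
time_s: 1.2
ee_pos: [0.4683, 0.3589, 0.3104]
ee_rot: [2.961, 1.046, -0.006]
wrist_force: [1.4, -0.3, 0.1]
opening: 1.001
t 1.2 pos [0.4683 0.3589 0.3104] az 38.9 open 1.001 F [ 1.4 -0.3  0.1] q [-0.84  0.46  0.22  1.56 -0.11  1.13  0.08]
shift [-5.439  7.581 -0.302] turn [0.   0.04 0.65]
```

```bash
python3 -m jog '[[1,-0.5,0.8,-0.2,0,0,0],[1,-0.5,0.8,-0.2,0,0,0],[1,-0.5,0.8,-0.2,0,0,0],[1,-0.5,0.8,0,0,0,0],[1,-0.5,0.8,0,0,0,0],[1,-0.5,0.8,0,0,0,0.2],[1,-0.5,0.8,0,0,0,0],[1,-0.5,0.8,0,0,0,0]]'
python3 -c "
from h import *
to(.48,-.24,.30,35)"
```

```text
time_s: 2.2
ee_pos: [0.5191, -0.1061, 0.3493]
ee_rot: [2.971, 1.014, -0.003]
wrist_force: [0.1, -1.0, 1.4]
opening: 0.998
t 2.2 pos [ 0.5191 -0.1061  0.3493] az 37.7 open 0.998 F [ 0.1 -1.   1.4] q [-0.12  0.34  0.38  1.66 -0.13  1.16  0.95]
shift [-1.878  1.366  0.828] turn [0.02 0.02 0.45]
```

```bash
python3 -m jog '[[1,-0.8,0.5,0.2,0,0,0.2],[1,-0.7,0.5,0.2,0,0,0.2],[1,-0.4,0.4,0.3,0,0,0],[1,0,0,0.1,0,0,0],[1,0,0,0,0,0,0],[1,0,0,0,0,0,0],[1,0,0,0,0,0,0],[1,0,0,0,0,0,0]]'
python3 -c "
from h import *
to(.51,-.257,.12,35)
c=cam('wrist');save(c,'w1.png');print(c['e'])"
```

```text
time_s: 3.2
ee_pos: [0.4774, -0.2472, 0.3015]
ee_rot: [2.991, 0.946, 0.001]
wrist_force: [0.6, -0.1, -0.3]
opening: 0.998
t 3.2 pos [ 0.4774 -0.2472  0.3015] az 35.1 open 0.998 F [ 0.6 -0.1 -0.3] q [ 0.13  0.4   0.42  1.73 -0.18  1.05  1.23]
shift [0.352 0.433 3.027] turn [0.04 0.   0.02]
[ 0.43057966 -0.17973655  0.47084516]
```

View pics/w1.png

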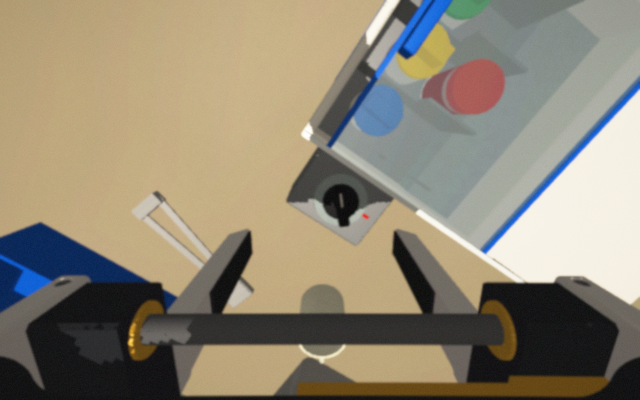

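The wrist view shows the knob at about (341,203), with its bar running nearly along image vertical, so close to square with the jaws. The jar's red lid is at (475,87), and lanes a and c look empty of jars.

```bash
python3 - <<'E'
from h import *
c=cam("wrist");im=c["im"]
cr=cv2.resize(im[145:250,280:400],None,fx=5,fy=5,interpolation=cv2.INTER_CUBIC);cv2.imwrite("pics/crop2.png",cr[:,:,::-1])
for o in[(.42,-.059)]:
  print(proj(c,[[o[0]+.09,o[1]-.2,.127]]))
print(onz(c,[(288,203),(392,201),(357,244),(318,150)],.095).round(3))
E
```

```text
[[337.60849341 207.07483509]]
[[ 0.459 -0.3    0.095]
 [ 0.572 -0.217  0.095]
 [ 0.572 -0.295  0.095]
 [ 0.452 -0.219  0.095]]
```

View pics/crop2.png

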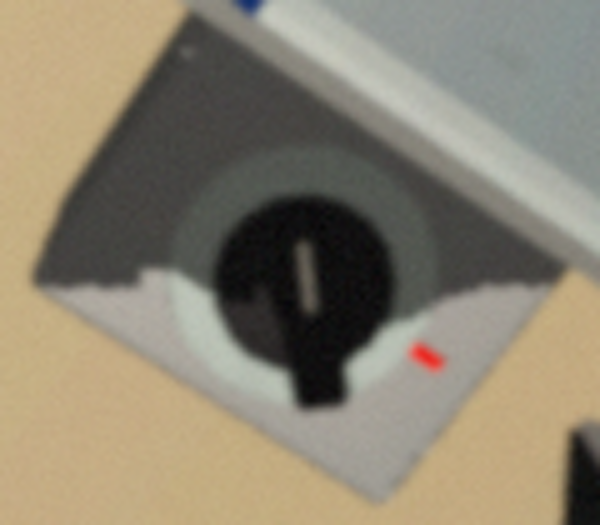

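```bash
python3 - <<'E'
from h import *
c=cam("wrist")
P=onz(c,[(280+x/5,145+y/5) for x,y in[(303,240),(312,312),(307,276),(322,390)]],.127);print(P.round(4))
for a,b in((0,1),(2,3)):
  d=P[b]-P[a];print(np.degrees(np.arctan2(d[1],d[0])),np.hypot(*d[:2]))
D=onz(c,[(280+305/5,145+282/5)],.10);print(D)
to(*P[2][:2],.12,35)
E
```

```text
[[ 0.5022 -0.2426  0.127 ]
 [ 0.5149 -0.2562  0.127 ]
 [ 0.5084 -0.2494  0.127 ]
 [ 0.5291 -0.2714  0.127 ]]
-47.0181107491491 0.01864135489978322
-46.67214404355635 0.030230243344754316
[[ 0.51503807 -0.2565248   0.1       ]]
t 3.35 pos [ 0.4771 -0.2476  0.3013] az 35.1 open 1.001 F [-0.4  0.5 -1.3] q [ 0.13  0.4   0.42  1.73 -0.18  1.05  1.23]
shift [0.412 0.311 3.023] turn [0.04 0.01 0.01]
```

```bash
python3 -m jog '[[0.4,0.4,0.4,0.5,0,0,-0.7],[0.4,0,0,0.7,0,0,-0.7],[0.4,0,0,0.7,0,0,0],[0.4,0,0,0.2,0,0,0],[0.4,0,0,0,0,0,0],[0.4,0,0,0,0,0,0],[0.4,0,0,0,0,0,0],[0.4,0,0,0,0,0,0]]'
python3 -c "
from h import *
to(.514,-.2555,.12,43)
c=cam('wrist');cv2.imwrite('pics/w2.png',c['im'][100:400,150:500][:,:,::-1])"
```

```text
time_s: 4.35
ee_pos: [0.5163, -0.2563, 0.1783]
ee_rot: [2.904, 1.166, 0.014]
wrist_force: [0.3, 0.9, -0.2]
opening: 0.398
t 4.35 pos [ 0.5163 -0.2563  0.1783] az 43.7 open 0.398 F [ 0.3  0.9 -0.2] q [ 0.2   0.58  0.32  1.79 -0.24  0.79  1.41]
shift [-0.022 -0.052  0.97 ] turn [ 0.15 -0.04  0.12]
```

View pics/w2.png

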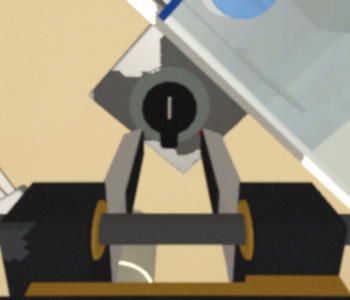

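The bar is square and centred between the jaws (crop column 169), so I'll descend, grip and turn.

```bash
python3 -m jog '[[0.4,-0.02,-0.03,0.5,0.1,0,0.1],[0.4,0,0,0.45,0,0,0],[0.4,0,0,0,0,0,0],[0,0,0,0,0,0,0],[0,0,0,0,0,0,0],[0,0,0,0,0,0,-0.5],[0,0,0,0,0,0,-1],[0,0,0,0,0,0,-1]]' 15
python3 -m jog '[[0,0,0,0,0,0,-1],[0,0,0,0,0,0,-1],[0,0,0,0,0,0,-1],[0,0,0,0,0,0,-1],[0,0,0,0,0,0,-1],[0,0,0,0,0,0,-0.5],[0,0,0,0,0,0,0],[0,0,0,0,0,0,0]]'
python3 -c "
from h import *
to(.514,-.2555,.12,91)
print(ctrl.read_state()['torque'])"
```

```text
time_s: 5.4
ee_pos: [0.5165, -0.2582, 0.1243]
ee_rot: [2.732, 1.531, 0.012]
wrist_force: [2.2, 0.0, -6.3]
opening: 0.147
time_s: 6.4
ee_pos: [0.517, -0.256, 0.1243]
ee_rot: [2.165, 2.26, 0.01]
wrist_force: [2.0, 0.2, -4.7]
opening: 0.149
t 6.4 pos [ 0.517  -0.256   0.1243] az 92.5 open 0.149 F [ 2.   0.2 -4.7] q [ 0.38  0.64  0.04  1.83 -0.05  0.67  2.07]
shift [ 0.011 -0.051  0.071] turn [0.12 0.04 0.24]
[ 0.04927369 -0.28306498 -0.31380522]
```

```bash
python3 -m jog '[[0.35,0,0,0,0,0,0],[0.35,0,0,0,0,0,0],[0.35,0,0,-0.5,0,0,0],[0.35,0,0,-1,0,0,0],[0.35,0,0,-1,0,0,1],[0.35,0,0,0,0,0,1],[0.35,0.5,-0.1,0,0,0,1],[0.35,0.5,-0.1,0,0,0,1]]'
python3 -m jog '[[0.35,0.5,-0.3,0,0,0,1],[0.35,0.5,-0.4,0,0,0,1],[0.35,0.4,-0.5,0,0,0,1],[0.35,0.3,-0.5,0,0,0,1],[0.35,0,-0.2,0,0,0,1],[0.35,0,0,0,0,0,1],[0.35,0,0,0,0,0,1],[0.35,0,0,0,0,0,1]]'
python3 -c "
from h import *
to(.46,-.058,.25,1)"
```

```text
time_s: 7.4
ee_pos: [0.517, -0.1968, 0.2833]
ee_rot: [2.598, 1.736, 0.016]
wrist_force: [-0.0, -0.2, 0.2]
opening: 0.348
time_s: 8.4
ee_pos: [0.474, -0.0369, 0.2852]
ee_rot: [3.091, 0.499, 0.035]
wrist_force: [-0.2, 0.7, 0.3]
opening: 0.351
t 8.4 pos [ 0.474  -0.0369  0.2852] az 18.3 open 0.351 F [-0.2  0.7  0.3] q [-0.25  0.29  0.34  1.92 -0.12  0.92  0.47]
shift [-0.344  0.253  0.583] turn [ 0.1  -0.22  2.89]
```

```bash
python3 -m jog '[[0.6,-0.2,0.2,0,0.1,-0.2,1],[0.6,-0.2,0.1,0,0,0,1],[0.6,0,0,0,0,0,0.9],[0.6,0,0,0,0,0,0],[0.6,0,0,0,0,0,0],[0.6,0,0,0,0,0,0],[0.6,0,0,0,0,0,0],[0.6,0,0,0,0,0,0]]'
python3 -c "
from h import *
to(.46,-.058,.151,1)
c=cam('wrist');save(c,'w3.png')
m=cv2.inRange(cv2.cvtColor(c['im'],cv2.COLOR_RGB2HSV),(100,180,60),(125,255,255))
for k in sorted(cv2.findContours(m,0,1)[0],key=cv2.contourArea)[-4:]: print(cv2.contourArea(k),cv2.minAreaRect(k),onz(c,cv2.boxPoints(cv2.minAreaRect(k)),.164).round(4)[:,:2].tolist())"
```

```text
time_s: 9.4
ee_pos: [0.4555, -0.0605, 0.2873]
ee_rot: [3.14, 0.02, 0.006]
wrist_force: [-0.6, 0.5, -0.5]
opening: 0.598
t 9.4 pos [ 0.4555 -0.0605  0.2873] az 0.7 open 0.598 F [-0.6  0.5 -0.5] q [-0.26  0.28  0.42  1.94 -0.14  0.94  0.25]
shift [ 0.068 -0.044  2.272] turn [ 0.02 -0.03 -0.05]
890.0 ((533.04248046875, 167.69944763183594), (5.137035369873047, 263.3874816894531), 11.65250301361084) [[0.6676, -0.1773], [0.6648, 0.0893], [0.6695, 0.0885], [0.6736, -0.1786]]
1338.0 ((326.132568359375, 170.9625244140625), (258.0128173828125, 17.24831199645996), 89.67630004882812) [[0.4495, 0.0842], [0.4651, 0.0845], [0.4734, -0.1849], [0.4534, -0.1853]]
```

View pics/w3.png

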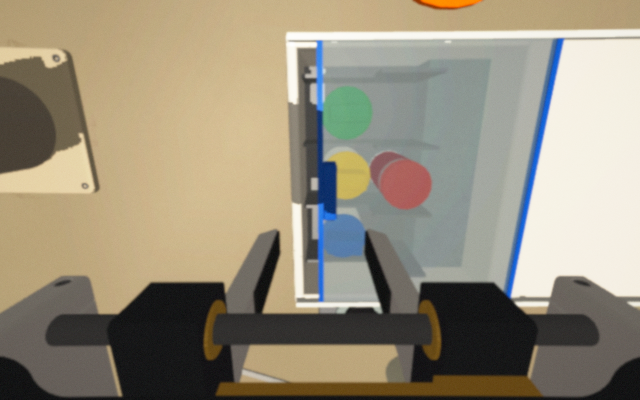

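The wrist view shows the handle at columns 320–337, rows 163–220, and a single jar, red at (405,183) in lane b.

```bash
python3 -c "
from h import *
c=cam('wrist')
print(onz(c,[(322,163),(336,163),(324,219),(337,219)],.164).round(4))
print('rim',onz(c,[(287,33),(297,307),(637,31)],.13).round(4)); print('jar',onz(c,[(405,183)],.124).round(3),'cans',onz(c,[(347,112),(346,175),(345,236)],.092).round(3))
to(.46,-.058,.151,1)"
```

```text
[[ 0.4556 -0.0253  0.164 ]
 [ 0.4698 -0.0252  0.164 ]
 [ 0.4586 -0.0853  0.164 ]
 [ 0.4724 -0.0852  0.164 ]]
rim [[ 0.4192  0.099   0.13  ]
 [ 0.4257 -0.2201  0.13  ]
 [ 0.7659  0.1038  0.13  ]]
jar [[ 0.553 -0.054  0.124]] cans [[ 0.485  0.025  0.092]
 [ 0.487 -0.052  0.092]
 [ 0.488 -0.136  0.092]]
t 9.5 pos [ 0.4555 -0.0605  0.2873] az 0.7 open 0.602 F [-0.9  0.3  1.2] q [-0.26  0.28  0.42  1.94 -0.14  0.94  0.25]
shift [ 0.068 -0.045  2.272] turn [ 0.02 -0.03 -0.05]
```

```bash
python3 -m jog '[[0.6,0.14,-0.08,0.6,0,0,0],[0.6,0,0,0.8,0,0,0],[0.6,0,0,0.6,0,0,0],[0.6,0,0,0.2,0,0,0],[0.6,0,0,0,0,0,0],[0,0,0,0,0,0,0],[0,0,0,0,0,0,0],[0,0,0,0,0,0,0]]' 20
python3 -c "
from h import *
to(.464+.211,-.0553+.0038,.154,1)"
```

```text
time_s: 10.5
ee_pos: [0.4697, -0.056, 0.1563]
ee_rot: [3.14, 0.021, 0.023]
wrist_force: [0.4, -0.3, -0.2]
opening: 0.316
t 10.5 pos [ 0.4697 -0.056   0.1563] az 0.8 open 0.316 F [ 0.4 -0.3 -0.2] q [-0.18  0.49  0.34  2.08 -0.28  0.6   0.36]
shift [ 3.421 -0.028  0.089] turn [ 0.02 -0.14 -0.04]
```

```bash
python3 -m jog '[[0,0,0,0,0,0,0],[0,0,0,0,0,-0.1,0],[0,0,0,0,0,0,0],[0,0.3,0,0,0,0,0],[0,0.5,0,0.03,0,0,0],[0,0.5,0,0,0,0,0],[0,0.5,-0.02,0,0,0,0],[0,0.5,0,0,0,0,0]]'
python3 -c "
from h import *
to(.464+.211,-.0553+.0038,.154,1)"
```

```text
time_s: 11.5
ee_pos: [0.6063, -0.0535, 0.1564]
ee_rot: [3.141, 0.021, -0.006]
wrist_force: [-3.3, 1.2, 3.1]
opening: 0.148
t 11.5 pos [ 0.6063 -0.0535  0.1564] az 0.8 open 0.148 F [-3.3  1.2  3.1] q [-0.17  0.66  0.34  1.7  -0.28  0.83  0.31]
shift [ 1.145 -0.019  0.036] turn [ 0.01  0.03 -0.04]
```

```bash
python3 -m jog '[[0,0.5,0,0,0,0,0],[0,0.4,0,0,0,0,0],[0,0.2,0,0,0,0,0],[0,0.1,0,0,0,0,0],[0,0.08,0,0,0,0,0],[0,0.05,0,0,0,0,0],[0,0,0,0,0,0,0],[0,0,0,0,0,0,0]]'
python3 -c "
from h import *
to(.464+.211,-.0553+.0038,.154,1)"
```

```text
time_s: 12.5
ee_pos: [0.6728, -0.0524, 0.1562]
ee_rot: [-3.138, -0.021, 0.064]
wrist_force: [-2.6, 0.3, 0.9]
opening: 0.15
t 12.5 pos [ 0.6728 -0.0524  0.1562] az 0.8 open 0.15 F [-2.6  0.3  0.9] q [-0.15  0.77  0.34  1.46 -0.28  1.    0.28]
shift [ 0.039 -0.014  0.036] turn [-0.03  0.39 -0.04]
```

```bash
python3 -m jog '[[0,0.1,0,0,0,0.2,0],[0,0.1,0,0,0,0,0],[0,0.1,0,0,0,0,0],[0,0.05,0,0,0,0,0],[0.5,0,0,0,0,0,0],[0.5,0,0,0,0,0,0],[0.5,0,0,-0.4,0,0,0],[0.5,0,0,-0.8,0,0,0]]'
python3 -c "
from h import *
to(.487,-.058,.25,91)"
```

```text
time_s: 13.5
ee_pos: [0.6775, -0.0517, 0.2249]
ee_rot: [-3.131, -0.018, 0.105]
wrist_force: [1.9, -0.0, -0.0]
opening: 0.498
t 13.5 pos [ 0.6775 -0.0517  0.2249] az 0.7 open 0.498 F [ 1.9 -0.  -0. ] q [-0.15  0.73  0.36  1.34 -0.26  1.18  0.25]
shift [-3.196  0.065 -0.204] turn [ -0.58   0.43 -15.05]
```

```bash
python3 -m jog '[[0.5,-0.4,0,-0.8,-0.3,0.2,-1],[0.5,-0.8,0,-0.3,-0.3,0.2,-1],[0.5,-0.8,-0.1,0,0,0,-1],[0.5,-0.8,-0.2,0,0,0,-1],[0.5,-0.7,-0.3,0,0,0,-1],[0.5,0,0,0,0,0,-1],[0.5,0,0,0,0,0,-1],[0.5,0,0,0,0,0,-1]]'
python3 -m jog '[[0.5,0,0,0,0,0,-1],[0.5,0,0,0,0,0,-1],[0.5,0,0,0,0,0,-1],[0.5,0,0,0,0,0,-1],[0.5,0,0,0,0,0,-1],[0.5,0,0,0,0,0,-1],[0.5,0,0,0,0,0,-1],[0.5,0,0,0,0,0,0]]'
python3 -c "
from h import *
to(.487,-.058,.25,91)"
```

```text
time_s: 14.5
ee_pos: [0.4691, -0.0695, 0.3031]
ee_rot: [2.797, 1.318, -0.021]
wrist_force: [-0.6, 0.9, 0.6]
opening: 0.495
time_s: 15.5
ee_pos: [0.4757, -0.069, 0.3053]
ee_rot: [2.111, 2.255, -0.03]
wrist_force: [-0.2, 0.3, 0.6]
opening: 0.499
t 15.5 pos [ 0.4757 -0.069   0.3053] az 93.8 open 0.499 F [-0.2  0.3  0.6] q [-0.01  0.27  0.08  1.88  0.03  0.97  1.68]
shift [0.218 0.18  0.916] turn [0.22 0.49 0.47]
```

```bash
python3 -m jog '[[0.5,0,0,0,0.2,0.5,0.5],[0.5,0.1,-0.4,0,0,0,0],[0.5,0.1,0,0,0,0,0],[0.5,0,0,0,0,0,0],[0.5,0,0,0,0,0,0],[0.5,0,0,0,0,0,0],[0.5,0,0,0,0,0,0],[0.5,0,0,0,0,0,0]]'
python3 -c "
from h import *
to(.487,-.058,.115,91)
c=cam('wrist');save(c,'w4.png')"
```

```text
time_s: 16.5
ee_pos: [0.4555, -0.0568, 0.3059]
ee_rot: [2.214, 2.224, 0.012]
wrist_force: [0.0, 0.1, 0.8]
opening: 0.5
t 16.5 pos [ 0.4555 -0.0568  0.3059] az 90.3 open 0.5 F [0.  0.1 0.8] q [ 0.    0.24  0.08  1.9  -0.03  0.99  1.67]
shift [-0.031  0.501  3.186] turn [ 0.07 -0.03 -0.12]
```

View pics/w4.png

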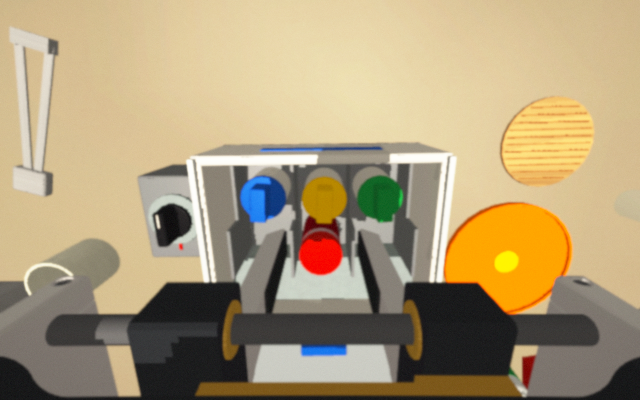

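The lid is open. The view shows the yellow block at about (324,200), the jar at (321,250), the coaster at (548,141) and the Susan at (507,262).

```bash
python3 - <<'E'
from h import *
c=cam("wrist");im=c["im"];print(c["e"])
h=cv2.cvtColor(im,cv2.COLOR_RGB2HSV)
print('Vpat',h[180:226:5,324].tolist()); print(h[208,300:350:3].tolist())
cr=cv2.resize(im[165:285,230:415],None,fx=4,fy=4,interpolation=cv2.INTER_CUBIC);cv2.imwrite("pics/crop3.png",cr[:,:,::-1])
print(onz(c,[(324,198)],.092),onz(c,[(321,253)],.124),onz(c,[(548,141)],.008),onz(c,[(507,262)],.023))
E
```

```text
[ 0.37330861 -0.05713881  0.47501035]
Vpat [[22, 255, 183], [22, 255, 166], [22, 255, 172], [22, 255, 183], [22, 255, 182], [22, 255, 184], [22, 255, 182], [22, 255, 181], [22, 255, 182], [0, 227, 81]]
[[23, 19, 107], [19, 48, 190], [23, 255, 184], [22, 255, 181], [22, 255, 183], [22, 255, 180], [22, 255, 183], [22, 255, 182], [22, 255, 182], [23, 255, 185], [22, 255, 182], [22, 255, 180], [22, 255, 183], [22, 255, 185], [22, 255, 178], [18, 95, 102], [35, 21, 72]]
[[ 0.48479368 -0.05248455  0.092     ]] [[ 0.55156007 -0.05632836  0.124     ]] [[0.41458676 0.29982395 0.008     ]] [[0.61846677 0.26440919 0.023     ]]
```

View pics/crop3.png

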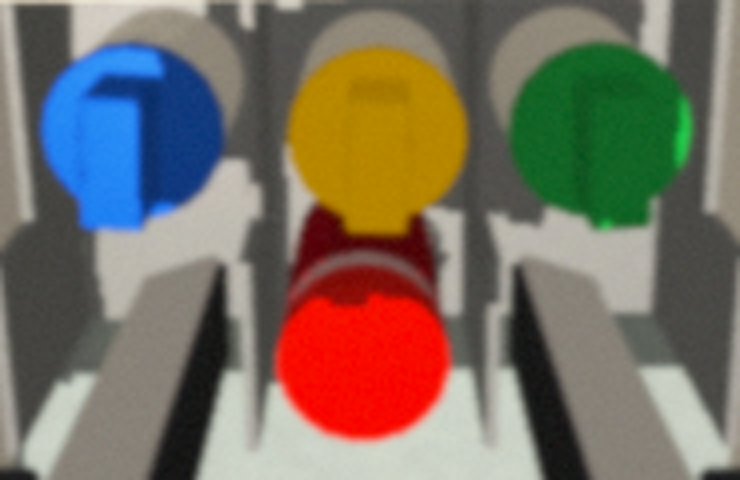

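```bash
python3 -m jog '[[0.5,0.07,0.25,0.7,0,0,-0.1],[0.5,0,0.25,0.8,0,0,0],[0.5,0,0,0.8,0,0,0],[0.5,0,0,0.6,0,0,0],[0.5,0,0,0.25,0,0,0],[0.5,0,0,0,0,0,0],[0.5,0,0,0,0,0,0],[0.5,0,0,0,0,0,0]]' 25
python3 -c "
from h import *
to(.486,-.0525,.112,91)"
```

```text
time_s: 17.6
ee_pos: [0.4924, -0.052, 0.1143]
ee_rot: [2.198, 2.231, 0.021]
wrist_force: [-0.4, 0.0, 0.3]
opening: 0.503
t 17.6 pos [ 0.4924 -0.052   0.1143] az 90.9 open 0.503 F [-0.4  0.   0.3] q [ 0.02  0.56  0.05  2.06 -0.06  0.51  1.7 ]
shift [-0.007 -0.107  0.037] turn [ 0.15 -0.02 -0.02]
```

```bash
python3 -m jog '[[0.5,0,-0.09,0.03,0.1,0,0],[0,0,0,0,0,0,0],[0,0,0,0,0,0,0],[0,0,0,0,0,0,0],[0,0,0,-0.3,0,0,0],[0,0,0,-0.6,0,0,0],[0,0,0,-0.9,0,0,0],[0,0,0,-1,0,0,0]]'
python3 -c "
from h import *
to(.4155,.298,.108,91)"
```

```text
time_s: 18.6
ee_pos: [0.481, -0.0521, 0.2798]
ee_rot: [-2.198, -2.232, 0.007]
wrist_force: [1.8, -0.2, -4.1]
opening: 0.213
t 18.6 pos [ 0.481  -0.0521  0.2798] az 90.9 open 0.213 F [ 1.8 -0.2 -4.1] q [-0.01  0.32  0.08  1.87 -0.03  0.96  1.67]
shift [ 5.842 -0.974  2.891] turn [-0.09 -0.03 -0.02]
```

```bash
python3 -m jog '[[0,0.3,0,-0.5,0,0,0],[0,0.6,-0.1,0,0,0,0],[0,0.8,-0.1,0,0,0,0],[0,0.8,-0.2,0,0,0,0],[0,0.8,-0.2,0,0,0,0],[0,0.8,-0.2,0,0,0,0],[0,0.8,-0.2,0,0,0,0],[0,0.5,0,0,0,0,0]]'
python3 -m jog '[[0,0.2,0,0,0,0,0],[0,0,0,0,0,0,0],[0,0,0,0.5,0,0,0],[0,0,0,0.8,0,0,0],[0,0,0,0.6,0,0,0],[0,0,0,0,0,0,0],[0,0,0,0,0,0,0],[0,0,0,0,0,0,0]]'
python3 -c "
from h import *
to(.4155,.298,.108,91)"
```

```text
time_s: 19.6
ee_pos: [0.4136, 0.2756, 0.3112]
ee_rot: [-2.21, -2.226, 0.013]
wrist_force: [0.5, -0.5, -5.1]
opening: 0.21
time_s: 20.6
ee_pos: [0.4156, 0.2792, 0.1959]
ee_rot: [2.223, 2.22, -0.017]
wrist_force: [-0.6, -0.1, -3.8]
opening: 0.212
t 20.6 pos [0.4156 0.2792 0.1959] az 89.9 open 0.212 F [-0.6 -0.1 -3.8] q [-0.6   0.45 -0.07  1.94  0.05  0.76  0.87]
shift [0.324 0.009 1.463] turn [-0.07  0.07 -0.18]
```

```bash
python3 -m jog '[[0,0.3,0,0.2,0,0,0],[0,0,0,0.5,0,0,0],[0,0,0,0.4,0,0,0],[0,0,0,0.2,0,0,0],[0,0,0,0.08,0,0,0],[0,0,0,0,0,0,0],[0,0,0,0,0,0,0],[0,0,0,0,0,0,0]]'
python3 -c "
from h import *
to(.4155,.298,.108,91)"
```

```text
time_s: 21.6
ee_pos: [0.4189, 0.307, 0.1144]
ee_rot: [-2.219, -2.223, -0.008]
wrist_force: [-0.2, -0.7, -4.5]
opening: 0.211
t 21.6 pos [0.4189 0.307  0.1144] az 90.1 open 0.211 F [-0.2 -0.7 -4.5] q [-0.64  0.59 -0.06  1.98  0.06  0.57  0.82]
shift [-0.151 -0.058  0.106] turn [ 0.03 -0.04 -0.15]
```

```bash
python3 -m jog '[[0,-0.12,-0.05,0,0,0,0],[0,0,0,0.03,0,0,0],[0,0,0,0.03,0,0,0],[0,0,0,0.03,0,0,0],[0,0,0,0.02,0,0,0],[0,0,0,0,0,0,0],[0,0,0,0,0,0,0],[0,0,0,0,0,0,0]]'
```

```text
time_s: 22.6
ee_pos: [0.4163, 0.2997, 0.11]
ee_rot: [-2.22, -2.223, -0.012]
wrist_force: [-0.4, -0.2, 0.3]
opening: 0.21
```

```bash
python3 -m jog '[[0.5,0,0,0,0,0,0],[0.5,0,0,0,0,0,0],[0.5,0,0,-0.4,0,0,0],[0.5,0,0,-0.9,0,0,0],[0.5,0,0,-1,0,0,0],[0.8,0,0,-1,0,0,1],[1,-0.7,0.1,0,0,0,1],[1,-0.7,0,0,0,0,1]]'
python3 -m jog '[[1,-0.7,-0.1,0,0,0,1],[1,-0.7,0,0,0,0,1],[1,-0.7,0.1,0,0,0,1],[1,-0.6,0.3,0,0,0,1],[1,-0.4,0.4,0,0,0,1],[1,0,0.4,0,0,0,1],[1,0,0.4,0,0,0,1],[1,0,0.2,0,0,0,1]]'
python3 -c "
from h import *
to(.50,-.057,.30,1)"
```

```text
time_s: 23.6
ee_pos: [0.41, 0.2175, 0.3152]
ee_rot: [-2.542, -1.842, -0.023]
wrist_force: [0.3, -1.0, 0.4]
opening: 0.784
time_s: 24.6
ee_pos: [0.3885, -0.0288, 0.3146]
ee_rot: [-3.075, -0.592, -0.035]
wrist_force: [0.5, 0.1, 0.5]
opening: 0.998
t 24.6 pos [ 0.3885 -0.0288  0.3146] az 21.8 open 0.998 F [0.5 0.1 0.5] q [-0.26  0.12  0.31  2.05 -0.06  0.96  0.46]
shift [1.546 1.127 0.273] turn [-0.09 -0.21  3.46]
```

```bash
python3 -m jog '[[1,0.5,0.3,0,0,-0.1,1],[1,0.6,0.3,0,0,-0.1,1],[1,0.6,0,0,0,0,1],[1,0.2,0,0,0,0,0.4],[1,0,0,0,0,0,0],[1,0,0,0,0,0,0],[1,0,0,0,0,0,0],[1,0,0,0,0,0,0]]'
python3 - <<'E'
from h import *
to(.553,-.057,.097,1)
c=cam('wrist');save(c,'w5.png');t=cam('top')
for c,n in((c,'w'),(t,'t')):
    h=cv2.cvtColor(c['im'],cv2.COLOR_RGB2HSV);m=cv2.inRange(h,(0,200,110),(5,255,255))|cv2.inRange(h,(176,200,110),(180,255,255))
    for k in sorted(cv2.findContours(m,0,1)[0],key=cv2.contourArea)[-3:]:
        (u,r)=cv2.minEnclosingCircle(k);print(n,u,r,onz(c,[u,(u[0]+r,u[1])],.124).round(4))
E
```

```text
time_s: 25.6
ee_pos: [0.5197, -0.0372, 0.3124]
ee_rot: [-3.136, -0.005, 0.004]
wrist_force: [-0.3, 0.1, 0.4]
opening: 1.005
t 25.6 pos [ 0.5197 -0.0372  0.3124] az 0.2 open 1.005 F [-0.3  0.1  0.4] q [-0.25  0.36  0.38  1.74 -0.16  1.07  0.19]
shift [0.563 0.353 3.587] turn [-0.06  0.02 -0.14]
w (349.6851806640625, 197.6481475830078) 22.673316955566406 [[ 0.5548 -0.0552  0.124 ]
 [ 0.5836 -0.0551  0.124 ]]
t (197.5, 102.0) 20.67012596130371 [[0.8385 0.4035 0.124 ]
 [0.8382 0.3319 0.124 ]]
```

View pics/w5.png

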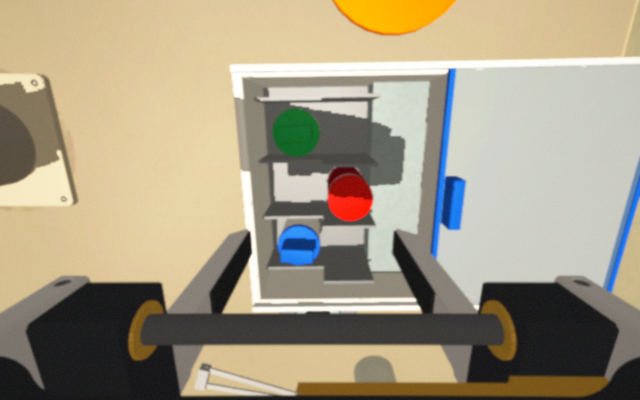

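The jar is at (350,198), world (0.555, −0.055), radius 28.8 mm as it should be. Lanes a and c have no jar, and the canister is clear.

```bash
python3 -m jog '[[1,0.3,0.15,0.4,0,0,-0.1],[1,0.28,0.15,0.5,0,0,0],[1,0,0,0,0,0,0],[1,0,0,0.6,0,0,0],[1,0,0,0.6,0,0,0],[1,0,0,0,0,0,0],[1,0,0,0,0,0,0],[1,0,0,0,0,0,0]]'
python3 -c "
from h import *
to(.555,-.0553,.097,1)"
```

```text
time_s: 26.7
ee_pos: [0.5584, -0.0532, 0.1928]
ee_rot: [-3.134, -0.024, -0.017]
wrist_force: [0.5, -0.2, -0.0]
opening: 1.001
t 26.7 pos [ 0.5584 -0.0532  0.1928] az 0.9 open 1.001 F [ 0.5 -0.2 -0. ] q [-0.17  0.54  0.33  1.81 -0.24  0.81  0.3 ]
shift [-0.074  0.047  1.596] turn [-0.07 -0.11 -0.02]
```

```bash
python3 -m jog '[[1,-0.06,0.04,0.5,0,-0.1,0],[1,0,0,0.6,0,0,0],[1,0,0,0.4,0,0,0],[1,0,0,0.1,0,0,0],[1,0,0,0,0,0,0],[0.5,0,0,0,0,0,0],[0.5,0,0,0,0,0,0],[0.5,0,0,0,0,0,0]]' 20
python3 -c "
from h import *
to(.555,-.0553,.097,1)"
```

```text
time_s: 27.7
ee_pos: [0.5624, -0.0552, 0.1048]
ee_rot: [-3.134, -0.026, -0.027]
wrist_force: [-4.6, 0.1, 3.0]
opening: 0.716
t 27.7 pos [ 0.5624 -0.0552  0.1048] az 0.9 open 0.716 F [-4.6  0.1  3. ] q [-0.12  0.67  0.27  1.88 -0.31  0.62  0.36]
shift [-0.125  0.     0.127] turn [-0.07 -0.17 -0.01]
```

```bash
python3 -m jog '[[0.75,0,0,0,0,0,0],[0.75,-0.1,0,0.12,0,-0.1,0],[0.75,0,0,0,0,0,0],[0.4,0,0,0,0,0,0],[0.4,0,0,0,0,0,0],[0.4,0,0,0,0,0,0],[0.4,0,0,0,0,0,0],[0.4,0,0,0,0,0,0]]' 25
python3 -c "
from h import *
to(.617,.262,.30,1)"
```

```text
time_s: 28.7
ee_pos: [0.5561, -0.0553, 0.0969]
ee_rot: [-3.134, -0.026, -0.01]
wrist_force: [-0.5, 0.0, -1.4]
opening: 0.612
t 28.7 pos [ 0.5561 -0.0553  0.0969] az 0.9 open 0.612 F [-0.5  0.  -1.4] q [-0.12  0.68  0.27  1.89 -0.31  0.61  0.36]
shift [ 1.123 -5.295 -3.339] turn [-0.07 -0.06 -0.01]
```

```bash
python3 -m jog '[[0.4,0,0,-0.2,0,0,0],[0.4,0,0,-0.5,0,0,0],[0.4,0,0,-0.8,0,0,0],[0.4,0,0,-0.8,0,0,0],[0.4,0,0,-0.7,0,0,0],[0.4,0.1,-0.4,0,0,0,0],[0.4,0.2,-0.7,0,0,0,0],[0.4,0.2,-0.8,0,0,0,0]]'
python3 -m jog '[[0.4,0.2,-0.8,0,0,0,0],[0.4,0.2,-0.8,0,0,0,0],[0.4,0,-0.8,0,0,0,0],[0.4,0,-0.5,0,0,0,0],[0.4,0,-0.2,0,0,0,0],[0.4,0,0,0,0,0,0],[0.4,0,0,0.4,0,0,0],[0.4,0,0,0.4,0,0,0]]'
python3 -c "
from h import *
to(.617,.262,.108,1)"
```

```text
time_s: 29.7
ee_pos: [0.5822, 0.0543, 0.2871]
ee_rot: [-3.137, -0.008, -0.01]
wrist_force: [0.3, 0.3, -4.0]
opening: 0.616
time_s: 30.7
ee_pos: [0.6054, 0.2457, 0.2424]
ee_rot: [-3.138, -0.008, -0.014]
wrist_force: [-0.2, 0.3, -4.2]
opening: 0.617
t 30.7 pos [0.6054 0.2457 0.2424] az 0.3 open 0.617 F [-0.2  0.3 -4.2] q [-0.62  0.62  0.33  1.49 -0.22  1.05 -0.23]
shift [ 0.175 -0.264  2.243] turn [-0.03 -0.09 -0.12]
```

```bash
python3 -m jog '[[0.4,0.15,-0.25,0.2,0,0,0],[0.4,0,0,0.6,0,0,0],[0.4,0,0,0.6,0,0,0],[0.4,0,0,0.4,0,0,0],[0.4,0,0,0.1,0,0,0],[0.4,0,0,0,0,0,0],[0.4,0,0,0,0,0,0],[0.4,0,0,0,0,0,0]]'
python3 -c "
from h import *
to(.617,.262,.108,1)"
```

```text
time_s: 31.7
ee_pos: [0.6238, 0.2587, 0.1295]
ee_rot: [-3.137, 0.004, -0.029]
wrist_force: [-0.4, -0.6, -3.9]
opening: 0.619
t 31.7 pos [0.6238 0.2587 0.1295] az -0.2 open 0.619 F [-0.4 -0.6 -3.9] q [-0.6   0.77  0.3   1.55 -0.27  0.85 -0.21]
shift [-0.12  -0.053  0.356] turn [-0.04 -0.18 -0.19]
```

```bash
python3 -m jog '[[0.4,-0.1,-0.05,0.15,0,-0.15,0],[0.4,0,0,0.1,0,0,0],[0.4,0,0,0.05,0,0,0],[0.4,0,0,0.03,0,0,0],[0.4,0,0,0.02,0,0,0],[0.4,0,0,0,0,0,0],[0.4,0,0,0,0,0,0],[0.4,0,0,0,0,0,0]]'
python3 -c "
from h import *
to(.617,.262,.108,1)"
```

```text
time_s: 32.7
ee_pos: [0.6182, 0.2625, 0.1082]
ee_rot: [-3.136, 0.004, -0.006]
wrist_force: [-1.9, 0.2, -3.7]
opening: 0.614
t 32.7 pos [0.6182 0.2625 0.1082] az -0.1 open 0.614 F [-1.9  0.2 -3.7] q [-0.6   0.79  0.28  1.56 -0.28  0.82 -0.21]
shift [-0.02   0.008  0.003] turn [-0.05 -0.04 -0.19]
```

```bash
python3 -m jog '[[0.4,0,0,0.02,0,0,0],[0.4,0,0,0.02,0,0,0],[0.4,0,0,0.02,0,0,0],[0.4,0,0,0,0,0,0],[0.4,0,0,0,0,0,0],[0.4,0,0,0,0,0,0],[0.4,0,0,0,0,0,0],[0.4,0,0,0,0,0,0]]'
```

```text
time_s: 33.7
ee_pos: [0.6184, 0.2626, 0.108]
ee_rot: [-3.135, 0.004, -0.007]
wrist_force: [-2.0, -0.9, -0.7]
opening: 0.619
```

```bash
python3 -m jog '[[1,0,0,0,0,0,0],[1,0,0,0,0,0,0],[1,0,0,0,0,0,0],[1,0,0,-0.4,0,0,0],[1,0,0,-0.8,0,0,0],[1,0,0,-0.9,0,0,0],[0.7,0,0,-0.9,0,0,-1],[0.5,-0.4,0,0,0,0,-1]]'
python3 -m jog '[[0.5,-0.5,-0.1,0,0,0,-1],[0.5,-0.5,-0.1,0,0,0,-1],[0.5,-0.4,-0.2,0,0,0,-1],[0.5,-0.4,-0.3,0,0,0,-1],[0.5,-0.2,-0.4,0,0,0,-1],[0.5,0,-0.3,0,0,0,-1],[0.5,0,-0.4,0,0,0,-1],[0.5,0,-0.3,0,0,0,-1]]'
python3 -m jog '[[0.5,0,-0.3,0,0,0,-1],[0.5,0,-0.1,0,0,0,-1],[0.5,0,0,0,0,0,-1],[0.5,0,0,0,0,0,-1],[0.5,0,0,0,0,0,-0.5],[0.5,0,0,0,0,0,0],[0.5,0,0,0,0,0,0],[0.5,0,0,0,0,0,0]]'
python3 - <<'E'
from h import *
to(.4163,.2997,.111,90)
c=cam('wrist');save(c,'w6.png')
t=cam('top');cv2.imwrite('pics/t6.png',cv2.resize(t['im'][75:255,190:415],None,fx=3,fy=3)[:,:,::-1])
E
```

```text
time_s: 34.7
ee_pos: [0.5963, 0.2588, 0.2933]
ee_rot: [-3.118, -0.331, -0.016]
wrist_force: [0.9, 0.4, -0.5]
opening: 0.825
time_s: 35.7
ee_pos: [0.4049, 0.31, 0.2948]
ee_rot: [-2.698, -1.608, -0.032]
wrist_force: [1.0, -1.1, -0.2]
opening: 0.501
time_s: 36.7
ee_pos: [0.3825, 0.3225, 0.2964]
ee_rot: [2.228, 2.209, 0.039]
wrist_force: [0.4, 0.3, -0.4]
opening: 0.499
t 36.7 pos [0.3825 0.3225 0.2964] az 89.5 open 0.499 F [ 0.4  0.3 -0.4] q [-0.72  0.31 -0.05  1.84  0.03  0.97  0.78]
shift [-0.421  0.504  3.095] turn [ 0.2  -0.14 -0.08]
```

View pics/w6.png

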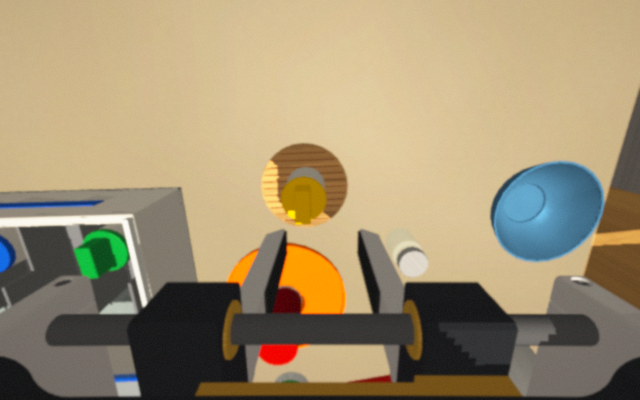

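View pics/t6.png

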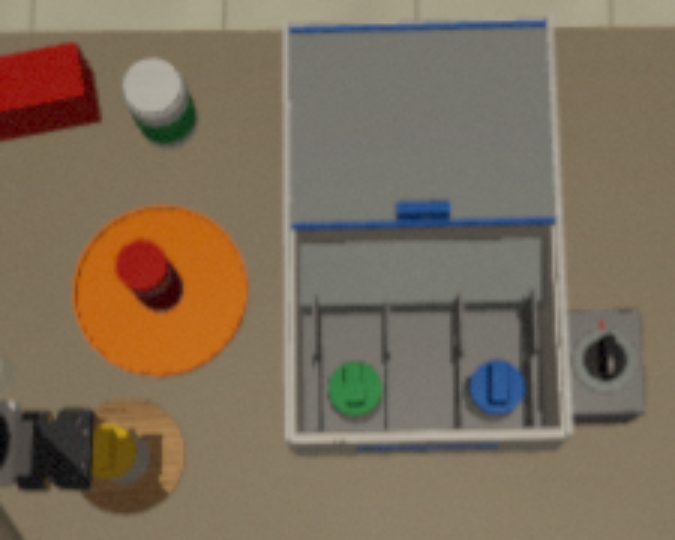

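The jar stands upright near the middle of the Susan and the lid is open. The yellow canister is on the coaster, at (303,200) in the wrist view.

```bash
python3 - <<'E'
from h import *
c=cam('wrist');h=cv2.cvtColor(c['im'],cv2.COLOR_RGB2HSV)
m=cv2.inRange(h,(19,200,80),(28,255,255));m[:,:265]=0;m[:,345:]=0;m[240:]=0
k=max(cv2.findContours(m,0,1)[0],key=cv2.contourArea);print(cv2.boundingRect(k))
u,r=cv2.minEnclosingCircle(k[k[:,0,1]<212]);print(u,r,onz(c,[u,(u[0]+r,u[1])],.088))
print(onz(c,[(278,352)],.135))
E
```

```text
(281, 177, 46, 48)
(303.3184509277344, 198.4221954345703) 22.967742919921875 [[0.41321897 0.30095634 0.088     ]
 [0.413606   0.33194776 0.088     ]]
[[0.62384834 0.26201926 0.135     ]]
```

```bash
python3 -m jog '[[0.5,-0.37,0.5,0.3,0.2,-0.1,0],[0.5,0,0,0.8,0,0,0],[0.5,0,0,0.8,0,0,0],[0.5,0,0,0.6,0,0,0],[0.5,0,0,0.2,0,0,0],[0.5,0,0,0,0,0,0],[0.5,0,0,0,0,0,0],[0.5,0,0,0,0,0,0]]' 25
python3 -c "
from h import *
to(.415,.3005,.110,90)"
```

```text
time_s: 37.85
ee_pos: [0.4174, 0.3041, 0.1345]
ee_rot: [-2.229, -2.211, -0.021]
wrist_force: [0.8, 0.2, 1.5]
opening: 0.498
t 37.85 pos [0.4174 0.3041 0.1345] az 89.5 open 0.498 F [0.8 0.2 1.5] q [-0.66  0.55 -0.04  1.98  0.03  0.6   0.85]
shift [-0.065 -0.043  0.407] turn [ 0.07 -0.1  -0.08]
```

```bash
python3 -m jog '[[0.5,-0.05,-0.04,0.25,0,-0.1,0],[0.5,0,0,0.13,0,0,0],[0.5,0,0,0,0,0,0],[0,0,0,0,0,0,0],[0,0,0,0,0,0,0],[0,0,0,0,0,0,0],[0,0,0,-0.3,0,0,0],[0,0,0,-0.6,0,0,0]]' 25
python3 -m jog '[[0,0,0,-0.9,0,0,0],[0,0,0,-1,0,0,0],[0,0,0,-0.6,0,0,0],[0,-0.4,0.1,0,0,0,0],[0,-0.7,0.1,0,0,0,0],[0,-0.8,0.2,0,0,0,0],[0,-0.8,0.2,0,0,0,0],[0,-0.8,0.2,0,0,0,0]]'
python3 -c "
from h import *
to(.489,-.056,.114,91)"
```

```text
time_s: 38.85
ee_pos: [0.4126, 0.2993, 0.1633]
ee_rot: [2.227, 2.209, -0.003]
wrist_force: [1.5, -0.1, -3.7]
opening: 0.212
time_s: 39.85
ee_pos: [0.456, 0.0872, 0.3179]
ee_rot: [2.218, 2.223, -0.006]
wrist_force: [0.9, 0.3, -4.5]
opening: 0.208
t 39.85 pos [0.456  0.0872 0.3179] az 90.1 open 0.208 F [ 0.9  0.3 -4.5] q [-0.3   0.25  0.06  1.86 -0.01  1.03  1.34]
shift [-2.374  0.55   3.406] turn [-0.01  0.04 -0.15]
```

```bash
python3 -m jog '[[0,-0.7,0.2,0,0,0,0],[0,-0.7,0.2,0,0,0,0],[0,-0.6,0.1,0,0,0,0],[0,-0.25,0,0,0,0,0],[0,0,0,0,0,0,0],[0,0,0,0,0,0,0],[0,0,0,0,0,0,0],[0,0,0,0,0,0,0]]'
python3 -c "
from h import *
to(.489,-.056,.20,91)"
```

```text
time_s: 40.85
ee_pos: [0.4826, -0.0514, 0.3153]
ee_rot: [-2.216, -2.219, 0.013]
wrist_force: [0.3, 0.7, -4.4]
opening: 0.211
t 40.85 pos [ 0.4826 -0.0514  0.3153] az 90.1 open 0.211 F [ 0.3  0.7 -4.4] q [-0.06  0.29  0.13  1.82 -0.04  1.05  1.67]
shift [-0.072  0.125  1.921] turn [-0.09  0.02 -0.16]
```

```bash
python3 -m jog '[[0,-0.08,0,0.3,0,0,-0.1],[0,0,0,0.5,0,0,0],[0,0,0,0.5,0,0,0],[0,0,0,0.3,0,0,0],[0,0,0,0.1,0,0,0],[0,0,0,0,0,0,0],[0,0,0,0,0,0,0],[0,0,0,0,0,0,0]]'
python3 -c "
from h import *
to(.488,-.056,.114,91)"
```

```text
time_s: 41.85
ee_pos: [0.4853, -0.0523, 0.2136]
ee_rot: [-2.2, -2.242, 0.003]
wrist_force: [0.0, -0.2, -5.0]
opening: 0.213
t 41.85 pos [ 0.4853 -0.0523  0.2136] az 91.1 open 0.213 F [ 0.  -0.2 -5. ] q [-0.04  0.41  0.12  1.96 -0.06  0.78  1.71]
shift [-0.062  0.047  1.659] turn [-0.02  0.01  0.02]
```

```bash
python3 -m jog '[[0,-0.07,0,0.1,0,0,0],[0,0,0,0.4,0,0,0],[0,0,0,0.4,0,0,0],[0,0,0,0.3,0,0,0],[0,0,0,0.15,0,0,0],[0,0,0,0.05,0,0,0],[0,0,0,0,0,0,0],[0,0,0,0,0,0,0]]'
python3 -c "
from h import *
to(.488,-.056,.114,91)"
```

```text
time_s: 42.85
ee_pos: [0.4884, -0.059, 0.129]
ee_rot: [2.198, 2.237, 0.004]
wrist_force: [-0.3, 0.5, -3.7]
opening: 0.212
t 42.85 pos [ 0.4884 -0.059   0.129 ] az 91.0 open 0.212 F [-0.3  0.5 -3.7] q [-0.    0.54  0.09  2.05 -0.09  0.56  1.74]
shift [ 0.051 -0.007  0.25 ] turn [0.05 0.02 0.  ]
```

```bash
python3 -m jog '[[0,0.04,0,0.1,0,0,0],[0,0,0,0.06,0,0,0],[0,0,0,0.05,0,0,0],[0,0,0,0.03,0,0,0],[0,0,0,0.02,0,0,0],[0,0,0,0.02,0,0,0],[0,0,0,0,0,0,0],[0,0,0,0,0,0,0]]'
python3 -c "
from h import *
to(.488,-.056,.114,91)"
```

```text
time_s: 43.85
ee_pos: [0.4893, -0.0565, 0.1154]
ee_rot: [2.197, 2.235, 0.008]
wrist_force: [-0.3, 0.1, -4.0]
opening: 0.208
t 43.85 pos [ 0.4893 -0.0565  0.1154] az 91.0 open 0.208 F [-0.3  0.1 -4. ] q [-0.    0.56  0.09  2.06 -0.09  0.52  1.74]
shift [ 0.009 -0.022  0.023] turn [0.09 0.02 0.  ]
```

```bash
python3 -m jog '[[0,0,0,0.03,0,0,0],[0,0,0,0.03,0,0,0],[0,0,0,0.02,0,0,0],[0,0,0,0.02,0,0,0],[0,0,0,0,0,0,0],[0,0,0,0,0,0,0],[0,0,0,0,0,0,0],[0,0,0,0,0,0,0]]'
python3 -c "
from h import *
to(.488,-.056,.114,91)"
```

```text
time_s: 44.85
ee_pos: [0.4895, -0.0568, 0.1152]
ee_rot: [2.198, 2.234, 0.011]
wrist_force: [-0.7, 0.6, 1.4]
opening: 0.209
t 44.85 pos [ 0.4895 -0.0568  0.1152] az 90.9 open 0.209 F [-0.7  0.6  1.4] q [-0.    0.56  0.09  2.06 -0.09  0.52  1.74]
shift [ 0.014 -0.025  0.019] turn [ 0.1   0.01 -0.01]
```

```bash
python3 -m jog '[[0.4,0,0,0,0,0,0],[0.4,0,0,0,0,0,0],[0.4,0,0,-0.4,0,0,0],[0.4,0,0,-0.8,0,0,0],[0.4,0,0,-1,0,0,0],[0.5,0,0,-1,0,0,1],[0.6,0,0.5,0,0,0,1],[0.6,0,0.5,0,0,0,1]]'
python3 -m jog '[[0.6,0,0.5,0,0,0,1],[0.6,0.1,0.5,0,0,0,1],[0.6,0.2,0.3,0,0,0,1],[0.6,0.2,0.2,0,0,0,1],[0.6,0.2,0.1,0,0,0,1],[0.6,0.2,0,0,0,0,1],[0.6,0,0,0,0,0,1],[0.6,0,0,0,0,0,1]]'
python3 -m jog '[[0.6,0,0,0,0,0,1],[0.6,0,0,0,0,0,1],[0.6,0,0,0,0,0,1],[0.6,0,0,0,0,0,1],[0.6,0,0,0,0,0,0],[0.6,0,0,0,0,0,0],[0.6,0,0,0,0,0,0],[0.6,0,0,0,0,0,0]]'
python3 - <<'E'
from h import *
to(.675,-.052,.155,1)
c=cam('wrist');save(c,'w7.png')
h=cv2.cvtColor(c['im'],cv2.COLOR_RGB2HSV);m=cv2.inRange(h,(100,180,60),(125,255,255));m=cv2.morphologyEx(m,cv2.MORPH_OPEN,np.ones((9,9)))
for k in sorted(cv2.findContours(m,0,1)[0],key=cv2.contourArea)[-2:]: print(cv2.minAreaRect(k),onz(c,cv2.boxPoints(cv2.minAreaRect(k)),.164).round(4)[:,:2].tolist())
E
```

```text
time_s: 45.85
ee_pos: [0.5484, -0.0653, 0.3155]
ee_rot: [2.527, 1.85, 0.019]
wrist_force: [0.6, 0.5, -0.7]
opening: 0.597
time_s: 46.85
ee_pos: [0.6729, -0.0646, 0.3158]
ee_rot: [3.075, 0.62, 0.025]
wrist_force: [0.1, 0.1, -0.7]
opening: 0.603
time_s: 47.85
ee_pos: [0.673, -0.0637, 0.3142]
ee_rot: [3.14, -0.046, 0.024]
wrist_force: [-0.1, 0.4, 0.7]
opening: 0.601
t 47.85 pos [ 0.673  -0.0637  0.3142] az -1.7 open 0.601 F [-0.1  0.4  0.7] q [-0.23  0.63  0.53  1.33 -0.32  1.25  0.28]
shift [-0.012 -0.199  2.653] turn [ 0.01 -0.15 -0.45]
((316.52496337890625, 178.99876403808594), (50.686683654785156, 14.032470703125), 87.1375961303711) [[0.6616, -0.0225], [0.6769, -0.0222], [0.6782, -0.0801], [0.6621, -0.0804]]
((187.5, 230.5), (39.0, 47.0), 90.0) [[0.4943, -0.0823], [0.5475, -0.0842], [0.5409, -0.133], [0.4857, -0.1309]]
```

View pics/w7.png

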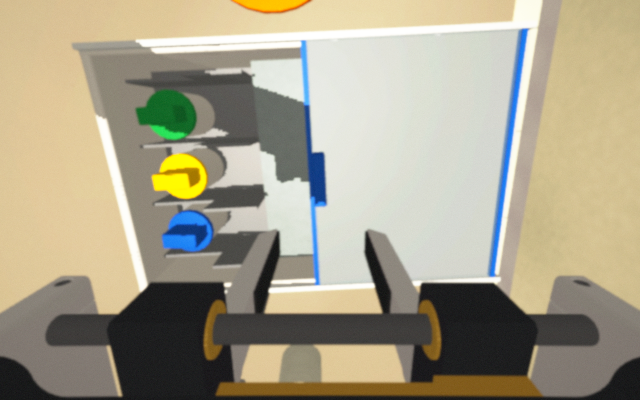

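All three canisters stand in their lanes, with the lid handle at (317,179).

```bash
python3 -c "
from h import *
c=cam('wrist');P=onz(c,[(171,114),(183,176),(190,230)],.092)
o=np.array([.421,-.057]);a=.016;M=np.array([[np.cos(a),-np.sin(a)],[np.sin(a),np.cos(a)]])
print(P.round(3),((P[:,:2]-o)@M).round(3))"
python3 -m jog '[[0.6,-0.02,-0.2,0.6,0,-0.1,-0.4],[0.6,0,0,0.8,0,0,0],[0.6,0,0,0.7,0,0,0],[0.6,0,0,0.3,0,0,0],[0.6,0,0,0.15,0,0,0],[0.6,0,0,0,0,0,0],[0.6,0,0,0,0,0,0],[0.6,0,0,0,0,0,0]]' 20
python3 -c "
from h import *
to(.674,-.0515,.156,1)"
```

```text
[[ 0.486  0.024  0.092]
 [ 0.488 -0.056  0.092]
 [ 0.486 -0.135  0.092]] [[ 0.067  0.08 ]
 [ 0.067 -0.   ]
 [ 0.063 -0.079]]
time_s: 48.95
ee_pos: [0.6783, -0.0529, 0.1632]
ee_rot: [3.139, 0.023, 0.026]
wrist_force: [-0.2, -0.9, 0.4]
opening: 0.599
t 48.95 pos [ 0.6783 -0.0529  0.1632] az 0.8 open 0.599 F [-0.2 -0.9  0.4] q [-0.22  0.76  0.46  1.5  -0.39  0.95  0.37]
shift [-0.072 -0.024  0.118] turn [ 0.03 -0.16 -0.03]
```

```bash
python3 -m jog '[[0.6,-0.05,-0.02,0.11,0,-0.15,0],[0,0,0,0,0,0,0],[0,0,0,0,0,0,0],[0,0,0,0,0,0,0],[0,0,0,0,0,0,0],[0,-0.2,0,0,0,0,0],[0,-0.4,0,0,0,0,0],[0,-0.5,0,0,0,0,0]]' 20
python3 -m jog '[[0,-0.5,0,0,0,0,0],[0,-0.5,0,0,0,0,0],[0,-0.5,0,0,0,0,0],[0,-0.4,0,0,0,0,0],[0,-0.3,0,0,0,0,0],[0,-0.1,0,0,0,0,0],[0,0,0,0,0,0,0],[0,0,0,0,0,0,0]]'
python3 -c "
from h import *
to(.439,-.0555,.156,1)"
```

```text
time_s: 49.95
ee_pos: [0.6131, -0.0527, 0.1571]
ee_rot: [3.137, 0.026, 0.015]
wrist_force: [2.8, -1.0, 0.1]
opening: 0.149
time_s: 50.95
ee_pos: [0.4752, -0.0551, 0.157]
ee_rot: [3.136, 0.027, 0.031]
wrist_force: [-0.6, -0.6, 1.1]
opening: 0.147
t 50.95 pos [ 0.4752 -0.0551  0.157 ] az 1.0 open 0.147 F [-0.6 -0.6  1.1] q [-0.27  0.51  0.47  2.08 -0.38  0.62  0.47]
shift [-0.604 -0.003  0.005] turn [ 0.05 -0.19 -0.  ]
```

```bash
python3 -m jog '[[0,-0.2,0,0,0,0,0],[0,-0.2,0,0,0,0,0],[0,-0.15,0,0,0,0,0],[0,-0.1,0,0,0,0,0],[0,-0.1,0,0,0,0,0],[0,-0.1,0,0,0,0,0],[0,-0.05,0,0,0,0,0],[0,0,0,0,0,0,0]]'
python3 -c "
from h import *
to(.439,-.0555,.156,1)"
```

```text
time_s: 51.95
ee_pos: [0.4375, -0.0558, 0.1571]
ee_rot: [3.127, 0.031, 0.086]
wrist_force: [-1.2, -0.7, 5.0]
opening: 0.153
t 51.95 pos [ 0.4375 -0.0558  0.1571] az 1.2 open 0.153 F [-1.2 -0.7  5. ] q [-0.28  0.45  0.46  2.2  -0.39  0.51  0.5 ]
shift [ 0.024 -0.004  0.019] turn [ 0.13 -0.53  0.03]
```

```bash
python3 -m jog '[[0,-0.1,0,0,0,0,0],[0,-0.1,0,0,0,0,0],[0,0,0,0,0,0,0],[0.5,0,0,0,0,0,0],[0.5,0,0,0,0,0,0],[0.5,0,0,-0.4,0,0,0],[0.5,0,0,-0.8,0,0,0],[0.5,0,0,-1,0,-0.5,0]]'
python3 -m jog '[[0.5,0,0,-1,0,0,0],[0.5,-0.3,0,-0.5,0,0,0],[0.5,0,-1,0,0,0,0],[0.5,0,-1,0,0,0,0],[0.5,0,-1,0,0,0,0],[0.5,0,-1,0,0,0,0],[0.5,0,-1,0,0,0,0],[0.5,0,0,0,0,0,0]]'
python3 - <<'E'
from h import *
to(.439,-.0555,.156,1)
t=cam('top');im=t['im'];a=cv2.resize(im[75:255,190:415],None,fx=3,fy=3)
cv2.imwrite('pics/t8.png',a[:,:,::-1]);save(cam('scene'),'s8.png')
h=cv2.cvtColor(im,cv2.COLOR_RGB2HSV);m=cv2.inRange(h,(100,150,60),(125,255,255));m[:,:310]=0;m[:,352:]=0;m[:195]=0;m[225:]=0
k=max(cv2.findContours(m,0,1)[0],key=cv2.contourArea);print(cv2.boundingRect(k),cv2.minAreaRect(k),onz(t,[cv2.minAreaRect(k)[0]],.158))
E
```

```text
time_s: 52.95
ee_pos: [0.4189, -0.0541, 0.2877]
ee_rot: [3.123, 0.028, 0.009]
wrist_force: [1.4, 1.3, -0.4]
opening: 0.497
time_s: 53.95
ee_pos: [0.3933, 0.2518, 0.3784]
ee_rot: [3.125, 0.017, 0.015]
wrist_force: [1.1, -0.4, -0.3]
opening: 0.5
t 53.95 pos [0.3933 0.2518 0.3784] az 0.6 open 0.5 F [ 1.1 -0.4 -0.3] q [-0.99  0.21  0.43  1.76 -0.07  1.19 -0.53]
shift [0.668 5.067 3.801] turn [ 0.16 -0.09 -0.06]
(324, 213, 18, 6) ((332.5, 215.5), (17.0, 5.0), 0.0) [[ 0.43601481 -0.05889311  0.158     ]]
```

View pics/t8.png

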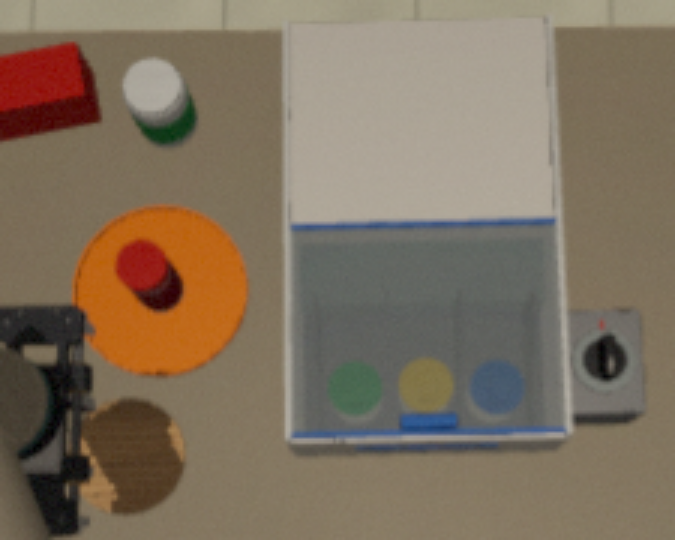

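The lid is shut, with the handle back at x = 0.436 and no gap at the front rim. The jar stands on the Susan, the three canisters are in their lanes, the knob bar points along x, and the arm is clear.

```bash
python3 -c "
from h import *
print(ctrl.job_done(), ctrl.read_state()['time_s'])"
```

```text
the job is handed in; nothing more can be done
the job is handed in; nothing more can be done
```

The job is done and handed in at about 54 s of the 210 s; it reported no verdict. I turned the thermostat to its off stop and slid the lid open. There was only one jam jar, in lane b. I parked canister b on the coaster, stood the jar on the lazy Susan, put canister b back in its lane, and slid the lid shut.

What my last checks showed:
- **Thermostat:** the turn ended against the stop, and in the last picture the knob's bar still points along the cooler.
- **Jar:** upright, less than 10 mm from the middle of the lazy Susan.
- **Canisters:** in the cooler frame, a is at about (67, +80) mm, b at (67, 0) and c at (63, −79), all well inside their limits. None looked knocked aside. I measured these just before shutting the lid, and the last picture looks the same.
- **Lid:** no gap at the front rim. The handle measured x = 0.436 m against an expected 0.439 m, within the calibration error.
- **Arm:** clear of everything.

None of these checks failed. The mug, tongs and shaker I did not measure again at the end; I did not touch or go near them.

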